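# Bread rolls into the basket, then hold the sprung bread box lid at the mark

## Robot

A 6-joint arm with a two-finger parallel gripper is mounted at the origin on the work surface. World frame = base frame: x ahead of the robot, y to its left, z up, the work surface at z = 0. Lengths are in m, angles in degrees, forces in N, time in s.
With the tool pointing down it reaches from about 0.35 to 0.875 m from the base axis. Payload 4.2 kg.
Tool frame: the origin (TCP) lies midway between the tips of the shut fingers; the grasp point (between the pads) lies 19 mm behind it; z points along the fingers, y is the line along which they close (so a half turn about z gives the same grasp; the last joint's range is limited). The gripper opens to 87 mm and grips with 3 to 60 N. Pads are 19 mm wide; open, the fingers measure 117 mm over their backs; the gripper's body (75 mm by 190 mm) begins 51 mm behind the grasp point.
Start: joints at [-56.115, 22.042, 0.453, 0, -68.411, -14.817], TCP at [0.204, -0.591, 0.223] pointing down, gripper open.
Joint ranges: [-179.83, 179.83], [-69.29, 118.12], [-61.27, 80.66], [-181.25, 117.63], [-171.15, -9.14], [-177.46, 177.46]. Speed limits (degrees/s): [159.86, 159.86, 180, 180, 180, 180].

## Interface

Orientations are given as [roll, pitch, yaw] about the fixed x, y, z axes, in that order (R = Rz(yaw) Ry(pitch) Rx(roll)).
In Python, from workcell import env gives the robot as it stands. The module is installed in compiled form; this text tells all that it offers. Calls block until the motion is done:
- env.goto(position, orientation): joint-space move of the TCP to a pose.
- env.move_straight(position, rotation=None, rate=0.15, force_limit=None): straight line of the TCP; rotation=None keeps the orientation; rate is the mean speed in m/s. With force_limit (N) it stops when the force on the tool has changed by that much, and returns True; else False.
- env.set_joints(angles): joint-space move.
- env.gripper_to(opening, grasp_force=None): opening from 0.0 (shut) to 1.0 (fully open); grasp_force is the grip in N (None keeps the last); returns when the fingers have stopped.
- env.dwell(seconds).
- env.inverse_kinematics(position, orientation): joint angles nearest the present ones, or None.
- env.read_state(): the state.
- env.grab_frame(name): name is "side" or "top"; returns a dict with "image" (400x640x3 uint8, blue, green, red), "fx", "fy", "cx", "cy" (pixels), "position" and "orientation" of the camera in the world. Camera axes: x right, y up, looking along -z (the intrinsics and any distortion apply to the point x, -y, -z); pixel columns grow to the right and rows downward; lengths in m; the calibration is good to about 2 mm. A picture is of the moment at which its call begins. There is no depth.
A pose or a line that the arm cannot do raises env.Unreachable and nothing moves.
- env.close_job(): hands the job in; it is judged then, once.
Trained networks look in a picture, given as the dict that the camera call returned (one of the last four; its "shot" number tells which), for a name from the list of things; names that differ only in an ending like _2 or _b are one class to them, and where a whole thing is asked for, a point or a joint stands for the part that bears it (a point fixed in the world has none). Each returns a list of dicts, best first, with "score" (0 to 1); they miss things now and then, are a little off and sometimes report something else, mostly with a low value. They report only what shows in the picture. A call takes as long as a camera call.
- env.search_frame(picture, thing): "xyz" ([x, y, z] in m, in world coordinates, good to about 4 mm: the middle of the surface that is visible of it).
- env.trace(picture, thing): "mask" (400x640 bool, what is visible of it).
The state is a dict: "clock": time; "joint_positions": joint angles; "qvel": joint speeds; "joint_torque": joint torques, N m; "position": TCP position; "tool_rot": TCP orientation; "force": force on the tool from outside, world axes, zero at the start; "wrist_torque": the same for the moment, N m; "opening": opening from 0.0 (shut) to 1.0 (fully open); "finger_force": force on a finger pad.
Only numpy, scipy, OpenCV 4.12 (cv2) and the standard library are available. Lean on these libraries where they do the work, as an engineer would, in place of code of your own. Each camera call takes 0.05 s, during which the arm holds its last target. There are 200 camera calls.

## Task

Lift the serving tray by its hoop handle, tip all four bread rolls off its open front into the grey basket, and set the empty tray back down flat on the counter and let it go. Then raise the bread box's sprung lid until it is in line with the red arm beside it and keep holding it still there, so that I can put the rolls in: finish while still holding the lid up with the gripper. Do not move the red arm, and leave the two jars and the salt dish where they are.

Things in the scene. Friction and masses are not known exactly. Their poses are not given: they have to be found in the camera images.
- tray: oak serving tray with a dark steel hoop handle over its middle, loose, 0.28 kg. Floor 160 (x) by 140 (y) by 8 mm with a smooth top (friction about 0.28); walls to 33 mm high at its back (+x) and both sides, none at its front (-x), where the rolls slide off over the lip at x = -80 mm. Origin at the centre of the underside, z up.
- tray_bar (a point): centre of the tray's handle bar, 85 mm above the tray's underside, axes as the tray's. The flat bar is 14 mm thick (x), 18 mm high, 140 mm long (y), on two uprights at the tray's side walls; free to be pinched from above across its thickness.
- basket: open grey bread basket, loose, 0.7 kg, outside 180 (x) by 200 (y) by 70 mm high, walls and floor 6 mm; origin at the centre of its underside, z up.
- breadbox: cream bread box fixed to the counter, 220 (x) by 240 (y) by 120 mm high without the lid; its front is its -x face, towards the robot; origin at the centre of its underside.
- lid (a joint): angle of the bread box's oak lid, rad: 0 shut, grows as the front edge rises (to 1.3). A spring pulls it shut all the way: with its weight, some 3 to 7 N upward at the pull holds it. It falls shut if let go. The lid is 220 by 240 by 10 mm, hinged along the box's y at its far (+x) top edge.
- lid_pull (a point): centre of the lid's pull: a black barrel 18 mm in diameter, 28 mm long (along the box's y), on a steel stem 12 mm wide, 40 mm ahead of the lid's front edge, 260 mm from the hinge axis, free all round. Pinched on its two flat ends from above, it turns between the pads as the lid tilts. Axes are the lid's; x points to the hinge.
- lid_hinge (a point): middle of the lid's hinge axis, at the far top edge of the box, 125.5 mm above the counter; the axis is its y, and its axes are those of the lid; when the lid is shut x points level away from the box's front.
- mark (a joint): angle of the red mark, rad, on the same scale and axis as the lid (0 level): the lid is at the mark when the two values agree. It stays where it is set unless it is pushed; between 0.40 and 0.75 at the start.
- mark_tip (a point): tip of the red mark, a thin straight red arm (170 mm long, 8 to 16 mm thick) that runs from near the hinge axis up towards the robot beside the box's -y side, its centre 16 mm outside the lid's side edge. This point is 200 mm from the hinge axis; axes turn with the arm, x points to the hinge.
- roll0: small golden bread roll with a flat underside, 46 mm across, 31 mm high, about 25 g, loose; one of four on the tray. Origin at the centre of its underside.
- roll1: small golden bread roll with a flat underside, 46 mm across, 31 mm high, about 25 g, loose; one of four on the tray. Origin at the centre of its underside.
- roll2: small golden bread roll with a flat underside, 46 mm across, 31 mm high, about 25 g, loose; one of four on the tray. Origin at the centre of its underside.
- roll3: small golden bread roll with a flat underside, 46 mm across, 31 mm high, about 25 g, loose; one of four on the tray. Origin at the centre of its underside.
- jar_pasta: round clear storage jar with yellow pasta in it and an oak lid, 76 mm across, 148 mm high, loose on the counter; origin at the centre of its underside. A bystander.
- jar_oats: round clear storage jar with pale oats in it and an oak lid, 76 mm across, 138 mm high, loose on the counter; origin at the centre of its underside. A bystander.
- salt_dish: small white ceramic bowl, 80 mm across, 40 mm high, loose on the counter; origin at the centre of its underside. A bystander.

How it is judged (in metres and radians):
On the way, in this order (a step that is already met when the one before it is completed fails the run):
1. all four rolls are in the basket while the tray is still tipped (x of roll0 in the frame of basket between -0.086 and 0.086 m and y of roll0 in the frame of basket between -0.096 and 0.096 m and height (world z) of each of roll0, roll1, roll2, roll3 below 0.08 m and x of roll1 in the frame of basket between -0.086 and 0.086 m and y of roll1 in the frame of basket between -0.096 and 0.096 m and x of roll2 in the frame of basket between -0.086 and 0.086 m and y of roll2 in the frame of basket between -0.096 and 0.096 m and x of roll3 in the frame of basket between -0.086 and 0.086 m and y of roll3 in the frame of basket between -0.096 and 0.096 m and angle between tray's own z axis and vertical above 0.25 rad), for 0.1 s.
2. the tray is set down flat on the counter and let go, the rolls in the basket (x of roll0 in the frame of basket between -0.086 and 0.086 m and y of roll0 in the frame of basket between -0.096 and 0.096 m and height (world z) of each of roll0, roll1, roll2, roll3 below 0.08 m and x of roll1 in the frame of basket between -0.086 and 0.086 m and y of roll1 in the frame of basket between -0.096 and 0.096 m and x of roll2 in the frame of basket between -0.086 and 0.086 m and y of roll2 in the frame of basket between -0.096 and 0.096 m and x of roll3 in the frame of basket between -0.086 and 0.086 m and y of roll3 in the frame of basket between -0.096 and 0.096 m and height (world z) of tray below 0.008 m and angle between tray's own z axis and vertical below 0.1 rad and contact force between the fingers and tray below 0.2 N and linear speed of tray below 0.03 m/s), for 0.2 s.
At the end, for the whole second after the job is handed in: Rolls at rest in the upright basket (undersides below 80 mm); tray flat on the counter (0.1 rad), released. Lid still (0.05 rad/s), held by the fingers (over 1 N), touching no loose thing, within 0.09 rad of the red arm, whose tip is within 12 mm of its start; no jar or dish moved over 30 mm (all of step 2 and angle between basket's own z axis and vertical below 0.1 rad and height (world z) of basket below 0.008 m and angle between the x axis of lid_pull and the x axis of mark_tip, either way round below 0.09 rad and velocity of joint lid between -0.05 and 0.05 rad/s and contact force between the fingers and lid above 1 N and distance of mark_tip from where it was at the start of the episode below 0.012 m and contact force between lid and tray below 0.2 N and contact force between lid and basket below 0.2 N and contact force between lid and jar_pasta below 0.2 N and contact force between lid and jar_oats below 0.2 N and contact force between lid and salt_dish below 0.2 N and linear speed of each of roll0, roll1, roll2, roll3 below 0.05 m/s); the arm keeps its last pose, push and grip.
It fails at once if a jar or the salt dish is moved by more than 30 mm (distance of any of jar_pasta, jar_oats, salt_dish from where it was at the start of the episode above 0.03 m).
It fails at once if the red arm's tip is pushed more than 12 mm from where it began (distance of mark_tip from where it was at the start of the episode above 0.012 m).
It also fails if it takes over 59 s, if anything falls off the work surface, if the arm or the gripper's body presses on something with over 40 N, if the wrist force passes 120 N, or if a joint passes its speed limit or range.

## Working session

There is one attempt and no reset: what is moved stays moved. The work goes in short steps, each a Python script; the robot and the scene stay as the last script left them, time stands still between calls to the robot, and variables do not carry over. Pictures are saved under pics/ and viewed, at most 10 in all, crops included, and the job is handed in when it is done.

```bash
mkdir -p pics; cat > h.py <<'E'
import numpy as np, cv2
from workcell import env
from scipy.spatial.transform import Rotation as R
def ori(p): 
    o=np.array(p["orientation"],float)
    return o if o.shape==(3,3) else R.from_euler('xyz',o,degrees=True).as_matrix()
def proj(p,X):
    c=(np.atleast_2d(X)-p["position"])@ori(p)
    return np.c_[p["cx"]+p["fx"]*c[:,0]/-c[:,2], p["cy"]+p["fy"]*-c[:,1]/-c[:,2]]
def ray(p,uv):
    uv=np.atleast_2d(uv).astype(float)
    d=np.c_[(uv[:,0]-p["cx"])/p["fx"],-(uv[:,1]-p["cy"])/p["fy"],-np.ones(len(uv))]@ori(p).T
    return np.array(p["position"]),d
def onz(p,uv,z):
    o,d=ray(p,uv); return o+d*((z-o[2])/d[:,2])[:,None]
E
python3 - <<'E'
from h import *
ims=[]
for n in("side","top"):
    p=env.grab_frame(n); cv2.imwrite(f"pics/{n}0.png",p["image"])
    print(n,{k:v for k,v in p.items() if k!="image"})
    for t in["tray","tray_bar","basket","breadbox","lid","lid_pull","lid_hinge","mark","mark_tip","roll0","jar_pasta","jar_oats","salt_dish"]:
        print(t,[(np.round(d["xyz"],3).tolist(),round(d["score"],2)) for d in env.search_frame(p,t)][:5])
print(env.read_state())
E
```

```text
side {'fx': 516.7164489062428, 'fy': 516.7164489062428, 'cx': 319.92124389320526, 'cy': 194.95462260957305, 'position': array([ 0.26923536, -1.11721704,  1.0248523 ]), 'orientation': array([ 49.90629678,  -0.65272801, -15.51878111]), 'shot': 1}
tray [([0.479, -0.378, 0.018], 0.88)]
tray_bar [([0.483, -0.376, 0.016], 0.76)]
basket [([0.539, -0.111, 0.022], 0.84)]
breadbox [([0.585, 0.167, 0.13], 0.96)]
lid [([0.564, 0.244, 0.131], 0.74)]
lid_pull [([0.554, 0.249, 0.134], 0.83)]
lid_hinge [([0.561, 0.246, 0.131], 0.91)]
mark [([0.594, 0.114, 0.192], 0.64)]
mark_tip [([0.593, 0.116, 0.195], 0.53), ([0.485, -0.38, 0.014], 0.24), ([0.563, 0.242, 0.129], 0.15)]
roll0 [([0.437, -0.412, 0.032], 0.7), ([0.442, -0.355, 0.031], 0.67), ([0.515, -0.418, 0.036], 0.57), ([0.514, -0.354, 0.035], 0.56), ([0.594, 0.114, 0.192], 0.48)]
jar_pasta []
jar_oats [([0.675, -0.406, 0.102], 0.71)]
salt_dish [([0.748, -0.198, 0.026], 0.93)]
top {'fx': 454.6264868344143, 'fy': 454.6264868344143, 'cx': 317.2866130986731, 'cy': 192.69034461445253, 'position': array([ 0.43705635, -0.03281044,  1.14211904]), 'orient
[... 804 characters left out ...]
 0.29)]
{'clock': 1.4, 'joint_positions': array([-5.61144540e+01,  2.20406479e+01,  4.52543581e-01, -6.16294881e-04,
       -6.84101563e+01, -1.48169601e+01]), 'qvel': array([ 0.06063161, -0.0681333 ,  0.05613067,  0.1415669 ,  0.04232341,
        0.00370137]), 'joint_torque': array([ 5.79650841e-04, -3.90466547e+01,  1.87620145e+01,  4.22442064e+00,
        1.54166599e-02,  1.23500186e-05]), 'position': array([ 0.20421131, -0.59067707,  0.22255879]), 'tool_rot': array([-1.79998465e+02,  9.98826701e-04, -1.60931641e+02]), 'force': array([ 0.74482522, -0.31877667,  1.08260609]), 'wrist_torque': array([-0.02937636,  0.0040458 , -0.01699456]), 'finger_force': 0.0, 'opening': 1.0006174563548418}
```

View pics/side0.png

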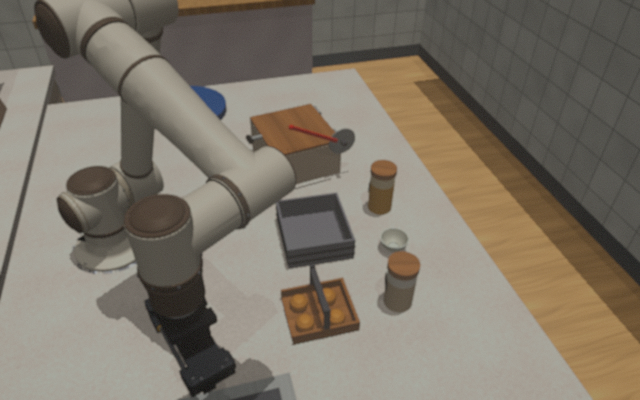

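View pics/top0.png

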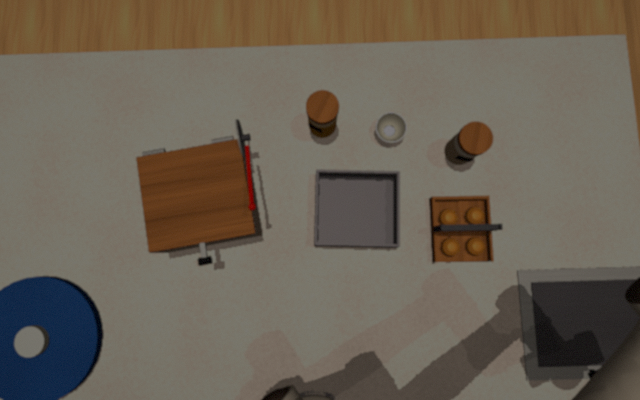

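```bash
cat > fit.py <<'E'
from h import *
from scipy.optimize import minimize
def box(x0,x1,y0,y1,z0,z1): return np.array([[x,y,z] for x in(x0,x1) for y in(y0,y1) for z in(z0,z1)])
def pose(v): # x,y,yaw
    return R.from_euler('z',v[2]).as_matrix(), np.array([v[0],v[1],0])
S=2
def render(p,boxes):
    m=np.zeros((400*S,640*S),np.uint8)
    for b in boxes:
        q=cv2.convexHull(np.float32(proj(p,b))); cv2.fillConvexPoly(m,np.int32(np.round((q+.5)*S*16)),1,cv2.LINE_8,4)
    return m>0
MOD={"tray":[box(-.08,.08,-.07,.07,0,.008),box(-.08,.08,-.07,-.064,0,.033),box(-.08,.08,.064,.07,0,.033),box(.074,.08,-.07,.07,0,.033),box(-.007,.007,-.07,.07,.076,.094),box(-.007,.007,-.07,-.064,0,.09),box(-.007,.007,.064,.07,0,.09)],
"basket":[box(-.09,.09,-.1,.1,0,.07)],
"breadbox":[box(-.11,.11,-.12,.12,0,.1305)]}
def fit(pics,masks,boxes,x0,step=(.01,.01,.08)):
    ms=[cv2.resize(m.astype(np.uint8),None,fx=S,fy=S,interpolation=cv2.INTER_NEAREST)>0 for m in masks]
    def c(v):
        r,t=pose(v); s=0
        for p,m in zip(pics,ms):
            q=render(p,[b@r.T+t for b in boxes]); s+=1-(q&m).sum()/(q|m).sum()
        return s/len(pics)
    best=None
    for k in(1,-.6,.3):
        sx=np.vstack([x0]+[np.array(x0)+k*np.eye(3)[i]*step for i in range(3)])
        o=minimize(c,x0,method="Nelder-Mead",options=dict(initial_simplex=sx,xatol=1e-4,fatol=1e-5))
        if best is None or o.fun<best.fun: best=o
        x0=best.x
    return best.x,best.fun
E
python3 - <<'E'
from fit import *
import pickle
P={n:env.grab_frame(n) for n in("side","top")}
M={}
for t in["tray","basket","breadbox","lid","mark","lid_pull"]:
    for n in P:
        r=env.trace(P[n],t)
        if t in("mark",) : print(t,n,[(d["score"],d["mask"].sum()) for d in r])
        if r: M[t,n]=r[0]["mask"]; ys,xs=np.nonzero(r[0]["mask"]); print(t,n,round(r[0]["score"],2),xs.min(),xs.max(),ys.min(),ys.max(),len(xs))
pickle.dump((P,M),open("d.pkl","wb"))
for t,x0 in[("tray",(.482,-.376,0.)),("basket",(.54,-.113,0.)),("breadbox",(.59,.24,.1))]:
    for ns in(["side","top"],["top"],["side"]):
        ns=[n for n in ns if (t,n) in M]
        if ns: print(t,ns,*fit([P[n] for n in ns],[M[t,n] for n in ns],MOD[t],x0))
v=P["top"]["image"].copy(); v[M["tray","top"]]=v[M["tray","top"]]//2+[120,0,0]
a=cv2.resize(v[100:300,120:520],None,fx=2,fy=2)
s=cv2.resize(P["side"]["image"][90:240,230:430],None,fx=4,fy=4)
for k in("lid","mark"):
    if (k,"side") in M:
        c,_=cv2.findContours(M[k,"side"][90:240,230:430].astype(np.uint8),0,2); [cv2.polylines(s,[q*4+2],True,(0,255,0) if k=="lid" else (255,0,0)) for q in c]
cv2.imwrite("pics/a.png",a);cv2.imwrite("pics/s.png",s)
E
```

```text
tray side 0.65 280 359 264 344 3076
tray top 0.61 429 502 195 261 3015
basket side 0.81 275 353 192 267 4634
basket top 0.34 305 338 90 137 1292
breadbox side 0.64 245 354 103 182 4991
breadbox top 0.87 136 262 120 264 11812
lid side 0.89 245 333 104 153 2656
lid top 0.82 136 255 139 264 10603
mark side [(0.57, np.int64(189))]
mark side 0.57 288 336 124 141 189
mark top [(0.64, np.int64(242))]
mark top 0.64 439 457 209 224 242
lid_pull side 0.69 246 333 104 153 2652
lid_pull top 0.64 137 255 139 265 10494
tray ['side', 'top'] [ 0.48411378 -0.37425858 -0.00751525] 0.2683318928186623
tray ['top'] [ 0.48497935 -0.37448683 -0.01296218] 0.27444605009633916
tray ['side'] [ 0.48318566 -0.37264157 -0.00584077] 0.2495850494866908
basket ['side', 'top'] [ 0.53772921 -0.11733699 -0.06513535] 0.5150395640098517
basket ['top'] [ 0.54  -0.113  0.   ] 1.0
basket ['side'] [ 0.53772921 -0.11733699 -0.06513535] 0.03007912801970336
breadbox ['side', 'top'] [0.5768578  0.25096367 0.1566225 ] 0.15011970841129724
breadbox ['top'] [0.57734761 0.25044358 0.15078508] 0.0504413090421183
breadbox ['side'] [0.58059106 0.25414555 0.22237353] 0.23962408744403663
```

View pics/s.png

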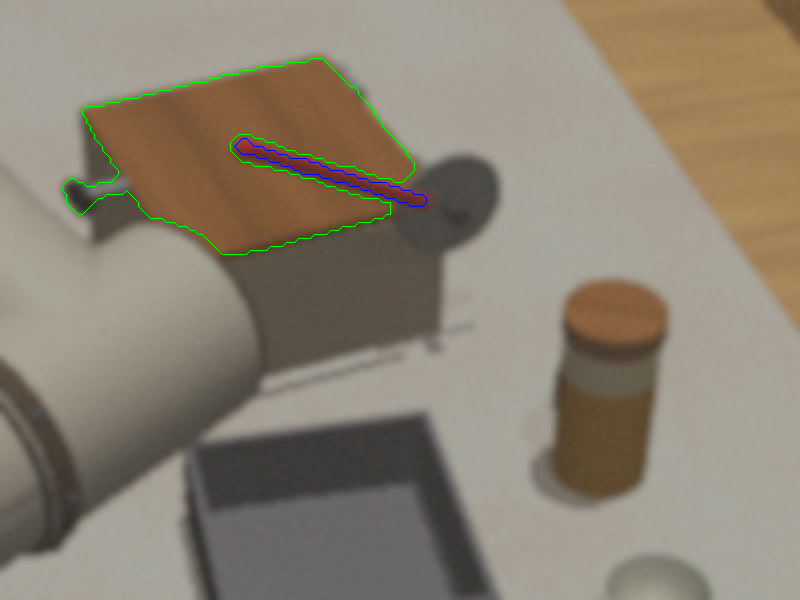

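View pics/a.png

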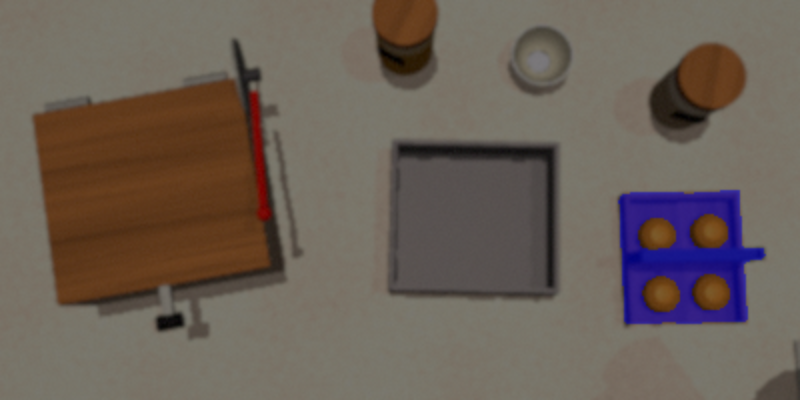

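```bash
python3 - <<'E'
from fit import *
import pickle
P,M=pickle.load(open("d.pkl","rb"))
T,Sd=P["top"],P["side"]
c=lambda L:np.array(L)/2+[120,100]
L=onz(T,c([(35,115),(235,80),(268,268),(60,303)]),.1305);print("lid",L.round(4).tolist(),L.mean(0))
print("pull",onz(T,c([(170,321)]),.13))
B=onz(T,c([(392,142),(558,142),(556,294),(390,294)]),.07);print("basket",B.round(4).tolist(),B.mean(0))
print("bar",onz(T,c([(626,258),(764,253)]),.09))
Y=onz(T,c([(620,193),(740,190)]),.033);print("tray back",Y)
Y=onz(T,c([(627,323),(746,321)]),.0);print("tray front",Y)
m=M["lid","top"]; 
v,f=fit([T],[m],[box(-.11,.11,-.12,.12,.1205,.1305)],(.577,.25,.15));print("lidfit",v,f)
# filled tray fit
def fill(m): 
    m=m.astype(np.uint8); return cv2.morphologyEx(m,cv2.MORPH_CLOSE,np.ones((15,15)))>0
print("tray",fit([T,Sd],[fill(M["tray",n]) for n in("top","side")],MOD["tray"],(.484,-.374,0.)))
for vv in (v,np.array([.5774,.2504,.1508])):
  r,t=pose(vv); n=r[:,1]; o=r@[0,-.136,0]+t
  for p,uv in((Sd,[(290,126.5),(336,140)]),(T,c([(265,213),(253,93)]))):
    C,d=ray(p,uv); X=C+d*(((o-C)@n)/(d@n))[:,None]; l=(X-t)@r; print(l.round(4).tolist(),"ang",np.arctan2(l[:,2]-.1255,.11-l[:,0]),np.arctan2(l[0,2]-l[1,2],l[1,0]-l[0,0]), np.hypot(l[:,2]-.1255,.11-l[:,0]))
E
```

```text
lid [[0.6633, 0.3806, 0.1305], [0.6965, 0.1522, 0.1305], [0.4814, 0.1172, 0.1305], [0.4499, 0.3484, 0.1305]] [0.57278123 0.24958848 0.1305    ]
pull [[0.42647779 0.22633642 0.13      ]]
basket [[0.6297, -0.0243, 0.07], [0.6233, -0.2224, 0.07], [0.4433, -0.2104, 0.07], [0.4493, -0.0164, 0.07]] [ 0.53640496 -0.11837405  0.07      ]
bar [[ 0.48184376 -0.28972134  0.09      ]
 [ 0.48263978 -0.44840545  0.09      ]]
tray back [[ 0.56389364 -0.30135746  0.033     ]
 [ 0.56290757 -0.44806741  0.033     ]]
tray front [[ 0.40537846 -0.3078296   0.        ]
 [ 0.40335292 -0.45480791  0.        ]]
lidfit [0.575897   0.25115566 0.15169501] 0.0396582149159469
tray (array([ 0.4837918 , -0.37417491, -0.01045611]), np.float64(0.03213027775840288))
[[-0.067, -0.136, 0.2268], [0.0809, -0.136, 0.1413]] ang [0.51971248 0.49825269] 0.5238665200030063 [0.20393087 0.03307691]
[[-0.063, -0.136, 0.2141], [0.0809, -0.136, 0.1482]] ang [0.47321621 0.66159756] 0.4295066872745401 [0.19439589 0.03692944]
[[-0.0686, -0.136, 0.2274], [0.0792, -0.136, 0.1421]] ang [0.51848663 0.49378532] 0.5235553979371446 [0.20562474 0.0350155 ]
[[-0.0651, -0.136, 0.221], [0.0774, -0.136, 0.1566]] ang [0.49903246 0.76154908] 0.4242656876390722 [0.19947691 0.0450264 ]
```

```bash
cat > tr.py <<'E'
from h import *
TR=np.array([.4838,-.3742,0]); YAW0=-.0105; BAS=np.array([.5365,-.118,0])
def eul(m): return R.from_matrix(m).as_euler('xyz',degrees=True)
def tool(psi): return (R.from_euler('z',psi,degrees=True)*R.from_euler('x',180,degrees=True)).as_matrix()
PSI=90
def tcp(origin,yaw,th):
    r=(R.from_euler('z',yaw)*R.from_euler('y',-th,degrees=True)).as_matrix()
    return np.array(origin)+r@[0,0,.066], eul(r@tool(PSI))
def lip(L,yaw,th):
    r=(R.from_euler('z',yaw)*R.from_euler('y',-th,degrees=True)).as_matrix()
    return tcp(np.array(L)-r@[-.08,0,0],yaw,th)
def tilt(th):
    s=min(th/28,1); return lip([.547+.018*s,-.118,.098-.010*s],0,th)
E
python3 - <<'E'
import tr; from tr import *
for psi in(90,-90):
    tr.PSI=psi
    for q in[tcp(TR,YAW0,0)]+[tilt(t) for t in(0,20,45)]:
        j=env.inverse_kinematics(*q); print(psi,q[0].round(3),None if j is None else np.round(j))
tr.PSI=90 if env.inverse_kinematics(*tilt(45)) is not None else -90
E
```

```text
90 [ 0.484 -0.374  0.066] [ -23.   29.  -13.    0.  -48. -158.]
90 [ 0.627 -0.118  0.164] [  4.  26.  -2.   0. -62. 176.]
90 [ 0.612 -0.118  0.18 ] [  5.  15. -20.   3. -35. 173.]
90 [ 0.575 -0.118  0.191] None
-90 [ 0.484 -0.374  0.066] [-23.  29. -13.   0. -48.  22.]
-90 [ 0.627 -0.118  0.164] [  4.  26.  -2.   0. -62.  -4.]
-90 [ 0.612 -0.118  0.18 ] [  5.  15. -20.   3. -35.  -7.]
-90 [ 0.575 -0.118  0.191] None
```

```bash
sed -i 's/^PSI=90/PSI=-90/' tr.py; python3 - <<'E'
from tr import *
for t in(25,30,34,38,42):
    j=env.inverse_kinematics(*tilt(t)); print(t,None if j is None else np.round(j))
for yaw in(30,60,90,-30,-60,-90):
    print(yaw,[t for t in(30,35,40,45,50) if env.inverse_kinematics(*lip(BAS+[0,0,.1]+.02*np.array([np.cos(np.radians(yaw)),np.sin(np.radians(yaw)),0]),np.radians(yaw),t)) is not None])
E
```

```text
25 [  5.  13. -25.   5. -27.  -9.]
30 [  5.  11. -31.   8. -18. -12.]
34 [  5.   9. -38.  16. -10. -20.]
38 None
42 None
30 [30, 35, 40, 45, 50]
60 [30, 35, 40, 45, 50]
90 [30, 35, 40, 45, 50]
-30 [30, 35]
-60 [30, 35, 40, 45, 50]
-90 [30, 35, 40, 45, 50]
```

```bash
cat >> tr.py <<'E'
def tilt(th): return lip([.5365,-.142,.095],-np.pi/2,th)
E
python3 - <<'E'
from tr import *
for t in(0,15,30,45): print(np.round(env.inverse_kinematics(*tilt(t))))
p,o=tcp(TR,YAW0,0)
env.gripper_to(.5)
env.goto(p+[0,0,.1],o)
env.move_straight(p,rate=.12,force_limit=8) and print("contact")
env.gripper_to(0,grasp_force=50)
s=env.read_state(); print(s["clock"],s["opening"],s["finger_force"],s["position"],s["force"])
env.move_straight(p+[0,0,.03],rate=.08)
s=env.read_state(); print(s["clock"],s["opening"],s["finger_force"],s["position"],s["force"])
f=env.grab_frame("side"); cv2.imwrite("pics/lift.png",cv2.resize(f["image"][150:400,150:450],None,fx=2,fy=2))
E
```

```text
[ -7.  21. -11.  -0. -58. -83.]
[   3.   17.  -21.   19.  -54. -105.]
[  11.   17.  -30.   37.  -55. -126.]
[  18.   20.  -36.   49.  -63. -142.]
6.0417 0.15356471119148088 49.99976282939315 [ 0.48399951 -0.37423321  0.0662183 ] [0.15732582 0.38290357 0.94921847]
6.5667 0.15171023804992495 49.99949511140585 [ 0.48344694 -0.37392762  0.09579791] [-0.65198599  0.20105941 -4.21841339]
```

View pics/lift.png

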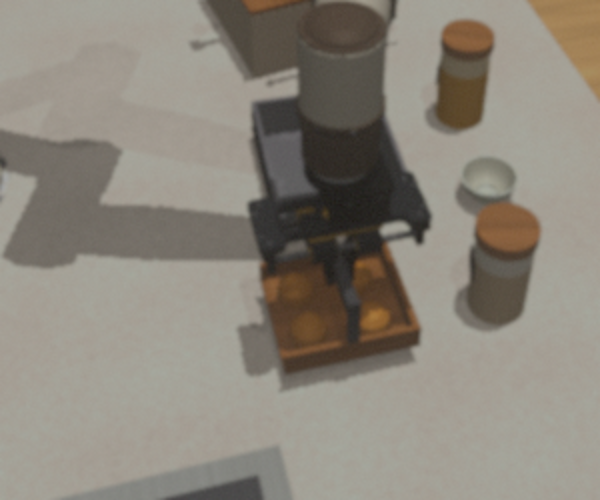

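```bash
python3 - <<'E'
from tr import *
o=lambda yaw:tcp([0,0,0],yaw,0)[1]
q=[.484,-.36,.066+.125]
env.move_straight(tcp(TR+[0,0,.125],YAW0,0)[0],rate=.12)
p1,o1=tcp([.50,-.34,.125],-np.pi/4,0); env.move_straight(p1,o1,rate=.02)
p2,o2=tcp([.5365,-.27,.125],-np.pi/2,0); env.move_straight(p2,o2,rate=.05)
s=env.read_state(); print(s["clock"],s["position"],s["force"])
env.move_straight(*tilt(0),rate=.06)
for t in(10,20,28): env.move_straight(*tilt(t),rate=.03)
env.dwell(.4)
s=env.read_state(); print(s["clock"],s["position"],s["force"])
f=env.grab_frame("side"); a=f["image"][130:380,200:500]
f=env.grab_frame("top"); b=f["image"][130:380,220:520]
cv2.imwrite("pics/tip.png",np.hstack([cv2.resize(a,(400,333)),cv2.resize(b,(400,333))]))
E
```

```text
11.325 [ 0.53642096 -0.27014187  0.19101201] [-0.47093505  0.17332545 -4.26322104]
14.95 [ 0.53657265 -0.18181     0.19100345] [ 0.18868421 -0.70210555 -2.28693156]
```

View pics/tip.png

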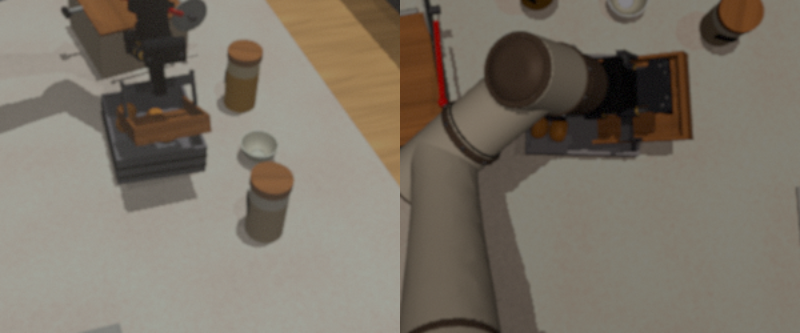

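```bash
python3 - <<'E'
from tr import *
for t in(36,44): env.move_straight(*tilt(t),rate=.04)
env.dwell(.6)
s=env.read_state(); print(s["clock"],s["position"],s["force"])
for n in("top","side"):
    f=env.grab_frame(n)
    print([(np.round(d["xyz"],3).tolist(),round(d["score"],2)) for d in env.search_frame(f,"roll0")])
    if n=="top": b=f["image"][130:330,270:510]
    else: a=f["image"][180:380,240:480]
cv2.imwrite("pics/tip2.png",np.hstack([cv2.resize(a,(400,333)),cv2.resize(b,(400,333))]))
E
```

```text
16.6667 [ 0.5365038  -0.15372315  0.19807303] [ 7.44594914e-01 -2.13257215e-03 -2.80634641e+00]
[([0.494, -0.069, 0.046], 0.68), ([0.524, -0.218, 0.186], 0.54), ([0.5, -0.039, 0.044], 0.52)]
[([0.564, -0.122, 0.031], 0.73), ([0.565, -0.086, 0.029], 0.45)]
```

View pics/tip2.png

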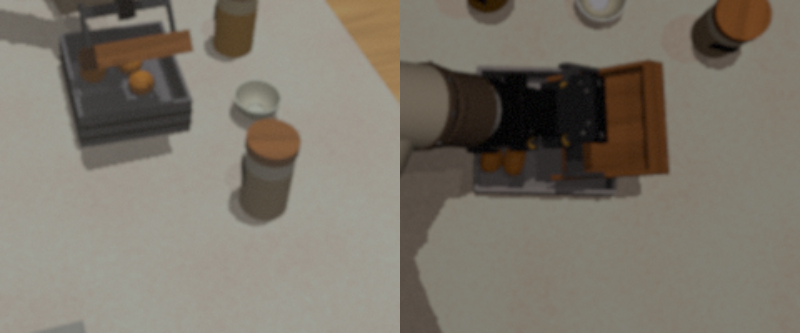

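```bash
python3 - <<'E'
from tr import *
p,o=tilt(44); env.move_straight(p+[0,-.03,.06],rate=.12)
p,o=tcp([.5365,-.30,.13],-np.pi/2,0); env.move_straight(p,o,rate=.12)
for n in("top","side"):
    f=env.grab_frame(n)
    print([(np.round(d["xyz"],3).tolist(),round(d["score"],2)) for d in env.search_frame(f,"roll0")])
    print([(np.round(d["xyz"],3).tolist(),round(d["score"],2)) for d in env.search_frame(f,"basket")])
    if n=="top": b=f["image"][130:330,270:510]
    else: a=f["image"][180:380,240:480]
cv2.imwrite("pics/ret.png",np.hstack([cv2.resize(a,(400,333)),cv2.resize(b,(400,333))]))
print(env.read_state()["clock"])
E
```

```text
[([0.562, -0.067, 0.036], 0.73), ([0.574, -0.116, 0.031], 0.7), ([0.504, -0.044, 0.041], 0.69), ([0.493, -0.068, 0.05], 0.52)]
[([0.55, -0.067, 0.004], 0.77)]
[([0.496, -0.079, 0.042], 0.57), ([0.501, -0.046, 0.044], 0.51)]
[([0.476, -0.073, 0.035], 0.61)]
19.125
```

View pics/ret.png

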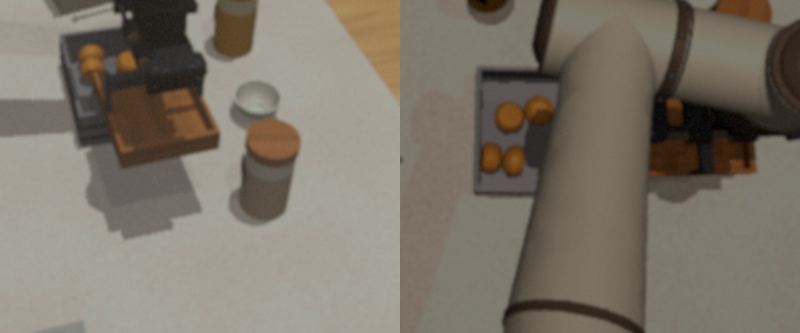

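```bash
python3 - <<'E'
from tr import *
p,o=tcp([.484,-.37,.10],-np.pi/2,0); env.move_straight(p,o,rate=.15)
env.move_straight(p-[0,0,.085],rate=.1)
h=env.move_straight(p-[0,0,.103],rate=.03,force_limit=6)
s=env.read_state(); print(h,s["clock"],s["position"],s["force"])
env.gripper_to(.5); env.dwell(.2)
env.move_straight(p+[0,0,.06],rate=.15); env.dwell(.1)
print(env.read_state()["clock"])
# lid
B=np.array([.576,.251]);yaw=.1515;u=np.array([np.cos(yaw),np.sin(yaw)])
G=np.r_[B-u*.15,.1255]; psi=np.degrees(yaw)
for a in(psi,psi-180):
    print(a,[np.round(env.inverse_kinematics(G+[0,0,z-.019],[180,0,a])) for z in(0,.13,.2)])
E
```

```text
True 21.4 [ 0.48397605 -0.36995008  0.06621884] [-0.9677764   0.04066449  4.11238812]
23.7333
8.68031059623197 [array([ 47.,  16., -28.,   0., -46.,  51.]), array([ 47.,   8., -17.,   0., -65.,  51.]), array([ 47.,   5., -10.,   0., -75.,  51.])]
-171.31968940376802 [array([  47.,   16.,  -28.,   -0.,  -46., -129.]), array([  47.,    8.,  -17.,   -0.,  -65., -129.]), array([  47.,    5.,  -10.,   -0.,  -75., -129.])]
```

```bash
cat > lid.py <<'E'
from h import *
B=np.array([.576,.251]);yaw=.1515;u=np.array([np.cos(yaw),np.sin(yaw)])
H=np.r_[B+u*.11,.1255]; O=[180,0,np.degrees(yaw)-180]
def pull(a): return H+np.r_[-u*.26*np.cos(a),.26*np.sin(a)-.019]
E
python3 - <<'E'
from lid import *
env.goto([.428,-.05,.34],O)
f=env.grab_frame("side"); 
print("tray",[(np.round(d["xyz"],3).tolist(),round(d["score"],2)) for d in env.search_frame(f,"tray")],"rolls",[(np.round(d["xyz"],3).tolist(),round(d["score"],2)) for d in env.search_frame(f,"roll0")])
env.gripper_to(.6)
p=pull(0)
env.goto(p+[0,0,.15],O)
h=env.move_straight(p,rate=.1,force_limit=8)
s=env.read_state(); print(h,s["clock"],s["position"],s["force"])
if not h:
    env.gripper_to(0,grasp_force=40)
    s=env.read_state(); print(s["opening"]*87,s["finger_force"],s["force"],s["position"]-p)
for n in("top","side"):
    f=env.grab_frame(n); 
    if n=="top": b=f["image"][100:300,120:360]
    else: a=f["image"][80:280,210:450]
cv2.imwrite("pics/g.png",np.hstack([cv2.resize(a,(400,333)),cv2.resize(b,(400,333))]))
E
```

```text
tray [([0.486, -0.379, 0.011], 0.61), ([0.565, -0.126, 0.029], 0.46)] rolls [([0.567, -0.123, 0.033], 0.66), ([0.559, -0.078, 0.037], 0.6), ([0.5, -0.079, 0.04], 0.59), ([0.501, -0.045, 0.045], 0.51)]
False 28.45 [0.42803991 0.22864127 0.10704881] [0.44744402 0.04335607 0.23890172]
27.66532484479693 39.99870948493481 [-1.83703125  3.54172627 -0.01664914] [-3.89754242e-05  7.38618693e-04  8.56183722e-05]
```

View pics/g.png

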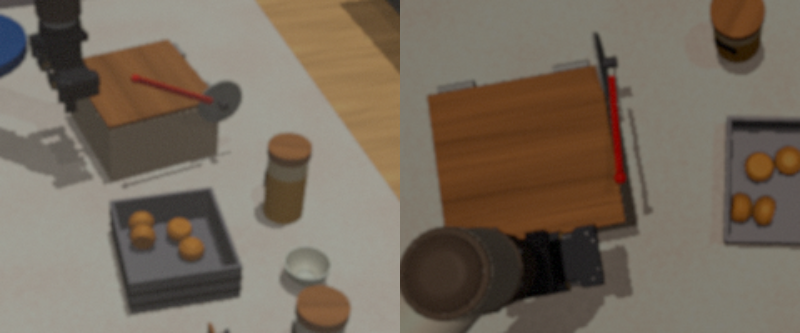

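```bash
python3 - <<'E'
from lid import *
for a in np.linspace(.065,.52,8):
    env.move_straight(pull(a),rate=.08)
env.dwell(.3)
s=env.read_state(); print(s["clock"],s["position"]-pull(.52),s["force"],s["opening"]*87,s["finger_force"])
import pickle
P={n:env.grab_frame(n) for n in("side","top")}; pickle.dump(P,open("e.pkl","wb"))
# predicted overlay at .52: lid edge (lower/upper corners on -y side) and mark
im=P["side"]["image"].copy(); 
a=cv2.resize(im[60:210,220:420],None,fx=4,fy=4)
def W(a,r,y,n=0): 
    return H+np.r_[-u*(r*np.cos(a)+n*np.sin(a)) +y*np.array([-u[1],u[0]]), r*np.sin(a)-0]+np.r_[u*n*np.sin(a)*2,n*np.cos(a)]
for seg,c in(([W(.52,.22,-.12,.005),W(.52,0,-.12,.005)],(0,255,0)),([W(.52,.2,-.136),W(.52,.03,-.136)],(255,255,0))):
    q=np.int32((proj(P["side"],np.array(seg))-[220,60])*4+2); cv2.line(a,q[0].tolist(),q[1].tolist(),c,1)
cv2.imwrite("pics/l.png",a)
E
```

```text
32.2833 [-0.00175527  0.00042489 -0.00236288] [-2.64518905  4.9743949  -4.78004221] 27.424468371162817 40.00050935894251
```

View pics/l.png

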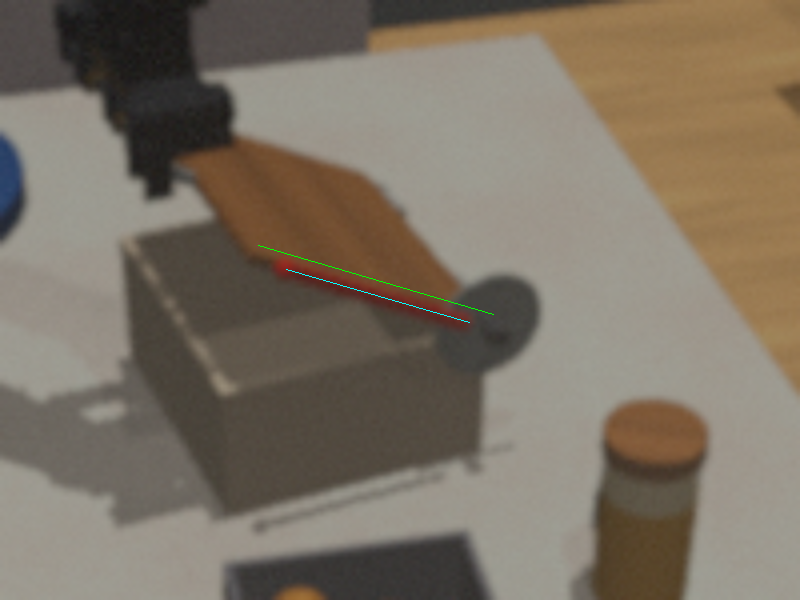

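```bash
python3 - <<'E'
from lid import *
env.dwell(.5); s=env.read_state(); print(s["clock"],s["position"]-pull(.52),s["qvel"].round(3),s["finger_force"])
print(env.close_job())
E
```

```text
32.8833 [-0.00175012  0.00040253 -0.0023677 ] [ 0.122  0.116  0.095  0.002 -0.02  -0.004] 40.00051396898925
the job is handed in; nothing more can be done
None
```

I've handed the job in, with no verdict returned: all four rolls are in the basket, the empty tray is back flat on the counter and released, and the gripper is holding the lid at about 0.51 rad, against about 0.52 measured for the red arm.

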